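# Draw a T-bolt home into the far vise lug with a chip hook

## Robot

A 7-joint arm with a two-finger parallel gripper is mounted at the origin on the work surface. World frame = base frame: x ahead of the robot, y to its left, z up, the work surface at z = 0. Lengths are in m, angles in degrees, forces in N, time in s.
With the tool pointing down it reaches from about 0.425 to 0.875 m from the base axis. Payload 4.7 kg.
Tool frame: the origin (TCP) lies on the centre line of the jaws, within the pads' length; the fingertips stand 8 mm ahead of it and the grasp point (between the pads) lies 11 mm behind it; z points along the fingers, y is the direction in which the jaws open and shut (so a half turn about z gives the same grasp; the last joint's range is limited). The gripper opens to 87 mm and grips with 3 to 60 N. Pads are 19 mm wide; open, the fingers measure 117 mm over their backs; the gripper's body (75 mm by 190 mm) begins 51 mm behind the grasp point.
Start: joints at [-70.869, 18.392, -4.016, 83.108, 1.295, 78.541, -3.26], TCP at [0.204, 0.617, 0.231] pointing down, gripper open.
Joint ranges: [-163.93, 163.93], [-17.29, 119.83], [-79.2, 71.16], [3.27, 140.29], [-89.18, 269.18], [5.43, 117.66], [-154.24, 154.24]. Speed limits (degrees/s): [147.25, 147.25, 180, 180, 180, 180, 180].

## Interface

Orientations are given as [roll, pitch, yaw] about the fixed x, y, z axes, in that order (R = Rz(yaw) Ry(pitch) Rx(roll)).
In Python, from cell import env gives the robot as it stands. The module is installed in compiled form; this text tells all that it offers.
- The arm moves only by the tool move_arm, never from a script. Its argument "steps" is a list of rows, each a list of 2 entries, a list of its own where there are three numbers: the shift along the tool's x, y, z in m, then the turn about the tool's z in rad. A call has 1 to 20 rows; each row is the pose to reach, as a shift and turn from the pose commanded when the call began, along the tool's axes at that moment; what a row does not reach only later rows make up. A row lasts 1/8 s, in which the tool goes at most 62.5 mm and 10.7 degrees, less where a joint would pass 70% of its speed; a pose out of reach is approached as far as the arm can. A call with a gripper value outside its range is refused whole. "hand" is the closure, from -1 (fully open) to 1 (shut), set as the call begins (left out, the last holds). The fingers move at their own pace and stop on an object; "squeeze" is the grip in N (left out, the last holds). Time passes only in rows, so rows that repeat a pose let the fingers close. It gives the time, the measured TCP pose, the force and the opening at its end, in the units of the state.
- env.get_obs(): the state, without advancing time (a new reading comes with each control period).
- env.read_camera(name): name is "scene" or "top" or "wrist"; returns (picture, depth): 420x560x3 uint8, red, green, blue; 420x560 float32, m along the optical axis (not along the pixel's ray), 0 where there is no reading.
- env.calibration(name): a dict with "intrinsics" (3x3 intrinsics, pixels), "position" and "orientation" of the camera in the world; the wrist camera has in their place "mount" (4x4, takes a point from camera to tool coordinates, whose origin is the TCP and whose axes are the flange's). Camera axes: x right, y up, looking along -z (the intrinsics and any distortion apply to the point x, -y, -z); pixel columns grow to the right and rows downward; lengths in m; the calibration is good to about 2 mm. A picture is of the moment at which its call begins: read the wrist's pose just before it. calibration takes no time and is no camera call.
- env.sign_off(): hands the job in, once; it reports no verdict.
Trained networks look in the newest picture that a camera, given by its name, has taken for a name from the list of things; names that differ only in an ending like _2 or _b are one class to them, and where a whole thing is asked for, a point or a joint stands for the part that bears it (a point fixed in the world has none). Each returns a list of dicts, best first, with "conf" (0 to 1); they miss things now and then, are a little off and sometimes report something else, mostly with a low value. They report only what shows in the picture. A call takes as long as a camera call.
- env.cut_out(camera, query): "region" (420x560 bool, what is visible of it) and "uv" ([column, row] in pixels, amid what is visible of it).
The state is a dict: "time_s": time; "qpos": joint angles; "joint_velocities": joint speeds; "effort": joint torques, N m; "tool_pos": TCP position; "tool_rot": TCP orientation; "force": force on the tool from outside, world axes, zero at the start; "wrist_torque": the same for the moment, N m; "grip_width": finger opening in m.
Only numpy, scipy, OpenCV 4.12 (cv2) and the standard library are available. Lean on these libraries where they do the work, as an engineer would, in place of code of your own. Each camera call takes 0.05 s, during which the arm holds its last target. There are 200 camera calls.

## Task

The vise on the pallet is set up but not yet clamped. Take the orange-handled chip hook from its stand, hook it behind the collar nut of the T-bolt standing in the slot beyond the vise, and draw that bolt gently along its slot until you feel it bear on the bottom of the open slot in the vise's far lug, without tugging the vise out of place and without touching the bolt with the fingers. Then unhook it, leaving the bolt home, and lay the hook back in its stand as it was, disturbing nothing else.

Things in the scene. Friction and masses are not known exactly. Their poses are not given: they have to be found in the camera images.
- hook: Chip hook, 260 g. Orange handle: own x -60 to +50, 14 thick (y), 26 high (z), gripped from above at the origin on its centre line. +x runs along the shaft, +z up. 8 mm steel rod: straight on to x 115, sideways to y -22, z -30, down to z -75, across as the foot to y +22, tip bent back to x 103, y +27. Centre of mass 34 ahead of the origin. In the stand its origin is at the stand's x 0, y 0, z 150.
- hook_foot (a point): Middle of the hook's foot, on its centre line: x 115, y 0, z -75 in the hook's frame. The foot is a round rod of 4 mm radius lying along the hook's y. Pulled at the foot, the hook turns in a slack grip: hold it firmly.
- stand: Green steel stand, fixed, left or right of the pallet. Origin on the bench under the hook's origin, axes as the hook's. Two upright 4 mm fork plates 60 wide: at x -45 under the handle's rear (slot 24 wide, floor at z 137) and at x +72 under the rod (slot 18 wide, floor at z 146); tines 20 above the floors, slots flared over the top 6. The foot hangs beyond the front plate.
- pallet: T-slotted steel machining pallet, fixed, 320 x 320 x 45; origin at bench level under its centre, upper face at z = 45. Three oiled 14 mm wide T-slots run the full length along own x at y = -80, 0, +80.
- bolt: T-bolt to draw home, 280 g, middle slot, beyond the vise; x along the slot, z up. T-head 36 x 23 x 10 captive in the slot, origin under it, 23 below the pallet's face. Above that face: collar nut (does not turn) with collar of 25 diameter from 14 to 18 and hexagon about 19 across from 18 to 32, then bare 12 mm stud up to 55. Slides with 1 to 3 N pulled low at the nut; by the stud's top it cocks and drags hard.
- bolt_stud (a point): Point on the stud's axis, 5 mm above the pallet's upper face.
- vise (a joint): Grey milling vise on the middle slot, aluminium blank in its jaws, keyed in the slot but not clamped: pulled with about 15 N it slides. Reading: how far it has shifted along the slot since set up (m, + away from the robot, 0 at the start). It does NOT tell where the vise stands: see slot_mid. Bed 84 (along the slot) x 210 x 38 high; jaws up to 62 above the pallet, 75 to the right, 80 to the left of the slot.
- slot_mid (a point): Point of the pallet's face over its centre, on the middle slot; axes as the pallet's. The vise itself is not tracked. A lug sticks out of each flank over the slot: 44 wide, 11 thick, reaching 36, with an open-ended slot 14 wide, 24 deep. With the bolt home, bearing on the bottom of the far lug's slot, its stud stands 60 beyond the vise's middle and somewhere from x -15 to x +35 of this point: find it by feel or by sight.
- spare_bolt: A spare T-bolt of the same kind in the pallet's left slot (own y = +80). To be left alone. Origin under its head. One more stands loosely in the slot of the vise's near lug.
- nut_tray: Blue open tray of collar nuts, 150 x 100 x 30, on the side of the pallet where the stand is not. Origin under its centre. A bystander.
- parallels: Pair of ground steel parallels, 125 x 34 x 30 together. Origin under the centre. A bystander.
- spanner: Open-ended spanner 140 long lying on the pallet's upper face, right of the right slot. Origin at its middle. A bystander.

How it is judged (in metres and radians):
On the way, in this order (a step that is already met when the one before it is completed fails the run):
1. the hook has been lifted off its stand (z of hook in the frame of stand above 0.18 m), for 0.1 s.
2. drawn by the hook, the bolt bears on the bottom of the far lug's slot with more than 2 N (x of bolt_stud in the frame of vise between 0.055 and 0.0625 m and y of bolt_stud in the frame of vise between -0.004 and 0.004 m and contact force between bolt and vise above 2 N and contact force between hook and bolt above 2 N), for 0.2 s.
At the end, for the whole second after the job is handed in: Bolt home in the far lug, stud within 2.5 mm of the slot bottom; vise within 1.5 mm of where it stood; hook at rest in both forks of the stand, foot hanging at the front, origin within 15 mm along, 12 across, 6 in height of its place; nothing held (x of bolt_stud in the frame of vise between 0.055 and 0.0625 m and y of bolt_stud in the frame of vise between -0.004 and 0.004 m and value of joint vise between -0.0015 and 0.0015 m and x of hook in the frame of stand between -0.015 and 0.015 m and y of hook in the frame of stand between -0.012 and 0.012 m and z of hook in the frame of stand between 0.144 and 0.157 m and z of hook_foot in the frame of stand below 0.095 m and x of hook_foot in the frame of stand above 0.08 m and linear speed of each of hook, bolt below 0.02 m/s and contact force between hook and bolt below 0.1 N); the robot touches nothing.
It fails at once if the vise is shifted by more than 1.5 mm (not (value of joint vise between -0.0015 and 0.0015 m)).
It fails at once if the bolt is tugged or knocked against the vise with more than 15 N (contact force between bolt and vise above 15 N).
It fails at once if fingers or arm touch the bolt (contact force between any of the fingers, the arm and bolt above 0.2 N).
It fails at once if the hook is pressed on the pallet or the vise with more than 15 N (contact force between hook and pallet above 15 N or contact force between hook and vise above 15 N).
It fails at once if the spare bolt is moved by more than 8 mm or a bystander by more than 15 mm (distance of spare_bolt from where it was at the start of the episode above 0.008 m or distance of any of nut_tray, parallels, spanner from where it was at the start of the episode above 0.015 m).
It also fails if it takes over 54 s, if anything falls off the work surface, if the arm or the gripper's body presses on something with over 40 N, if the wrist force passes 120 N, or if a joint passes its speed limit or range.

## Working session

There is one attempt and no reset: what is moved stays moved. The work goes in short steps, Python scripts to look and compute and a tool call to move; the robot and the scene stay as the last step left them, time stands still between calls to the robot, and variables do not carry over. Pictures are saved under pics/ and viewed, about 8 in all and at most 12, crops included, and the job is handed in when it is done.

Besides the shell and the picture viewer there is one more tool, called after "Request:" in YAML: its name, and indented under it one key for each argument. move_arm: Moves the arm, as the interface text tells. Its arguments: {"type":"object","properties":{"steps":{"type":"array"},"hand":{"type":"number"},"squeeze":{"type":"number"}},"required":["steps"]}

```bash
mkdir -p pics
cat > h.py <<'E'
import numpy as np, cv2
from cell import env
from scipy.spatial.transform import Rotation as R
def campose(n,obs=None):
    c=env.calibration(n); K=np.array(c["intrinsics"])
    if n=="wrist":
        o=obs or env.get_obs(); T=np.eye(4); T[:3,:3]=R.from_euler('xyz',o["tool_rot"],degrees=True).as_matrix() if np.size(o["tool_rot"])==3 else np.array(o["tool_rot"]); T[:3,3]=o["tool_pos"]
        return K,T@np.array(c["mount"]),c
    T=np.eye(4); o=np.array(c["orientation"],float)
    T[:3,:3]=o if o.shape==(3,3) else R.from_euler('xyz',o,degrees=True).as_matrix()
    T[:3,3]=c["position"]; return K,T,c
def cloud(n):
    K,T,c=campose(n); im,d=env.read_camera(n)
    v,u=np.mgrid[0:420,0:560]
    p=np.stack([(u-K[0,2])/K[0,0]*d,-(v-K[1,2])/K[1,1]*d,-d],-1)
    w=p@T[:3,:3].T+T[:3,3]; w[d==0]=np.nan
    return im,d,w
def save(n,im): cv2.imwrite("pics/"+n+".png",cv2.cvtColor(im,cv2.COLOR_RGB2BGR))
E
python3 - <<'E'
from h import *
print(env.get_obs())
for n in ["scene","top","wrist"]:
    print(n,env.calibration(n))
ims=[]
for n in ["scene","top"]:
    im,d,w=cloud(n); np.save(n+".npy",w); save(n,im)
    for q in ["hook","stand","bolt","vise","spare_bolt","pallet","nut_tray"]:
        for r in env.cut_out(n,q)[:3]:
            p=w[r["region"]]
            print(n,q,round(r["conf"],2),np.round(r["uv"]),r["region"].sum(),np.round(np.nanmedian(p,0),3),np.round(np.nanmin(p,0),3),np.round(np.nanmax(p,0),3))
E
```

```text
{'time_s': 0.0, 'qpos': array([-70.86986988,  18.44003567,  -4.01458173,  83.17509756,
         1.29599837,  78.53941304,  -3.26000676]), 'joint_velocities': array([-0.02572114, -0.00484682, -0.00245974,  0.03857664,  0.05926717,
       -0.02844782, -0.00467696]), 'effort': array([ 5.56428495e-04, -4.91274011e+01, -4.03515631e-01, -3.12531781e+01,
       -6.38191542e-02,  4.33324242e-02,  1.67643548e-04]), 'tool_pos': array([0.2042306 , 0.61652133, 0.22944859]), 'tool_rot': array([-1.79890747e+02,  6.95848693e-03,  1.61678922e+02]), 'force': array([-0.71449843,  0.96834988,  0.12740255]), 'wrist_torque': array([0.02348403, 0.01258698, 0.01917427]), 'grip_width': 0.08735760789487851}
scene {'intrinsics': array([[441.10919537,   0.        , 278.17233186],
       [  0.        , 441.10919537, 213.76006472],
       [  0.        ,   0.        ,   1.        ]]), 'position': array([1.36442554, 0.08821422, 0.65420196]), 'orientation': array([56.63157721,  1.37002225, 94.78900022])}
top {'intrinsics': array([[493.23122816,   0.        , 282.29137655],
       [  0.        , 493.23122816, 208.06
[... 1570 characters left out ...]
01] [0.52  0.414 0.036]
top hook 0.9 [437. 254.] 816 [ 0.462 -0.331  0.157] [ 0.367 -0.398 -0.007] [ 0.565 -0.311  0.168]
top stand 0.67 [419. 259.] 2225 [ 0.453 -0.325  0.007] [ 0.371 -0.375 -0.003] [ 0.536 -0.285  0.169]
top bolt 0.53 [278. 155.] 128 [0.687 0.006 0.074] [ 0.675 -0.005  0.029] [0.7   0.018 0.103]
top vise 0.56 [267. 231.] 4235 [0.515 0.017 0.104] [ 0.438 -0.116  0.023] [0.596 0.129 0.114]
top spare_bolt 0.66 [240. 168.] 142 [0.657 0.088 0.068] [0.643 0.077 0.023] [0.684 0.103 0.104]
top pallet 0.81 [270. 187.] 13651 [0.617 0.019 0.045] [ 0.417 -0.162 -0.005] [0.76  0.188 0.111]
top nut_tray 0.94 [132. 262.] 3013 [0.438 0.344 0.006] [ 0.36   0.281 -0.004] [0.518 0.406 0.038]
```

Run:
```python
from h import *
W=np.load("top.npy"); im=cv2.imread("pics/top.png"); S=np.load("scene.npy")
# pallet face: z~45 mm, rectangle
m=(np.abs(W[...,2]-.045)<.006)&(np.abs(W[...,1])<.25)&(W[...,0]>.3)
n,l,s,c=cv2.connectedComponentsWithStats(m.astype('uint8')); k=1+np.argmax(s[1:,4])
print("pallet rect",cv2.minAreaRect((W[m][:,:2]*1000).astype('float32')), np.median(W[m][:,2]))
# handle: z>.155 near stand & orange
for nm,Wd in(("top",W),("scene",S)):
    I=cv2.imread(f"pics/{nm}.png"); h=cv2.cvtColor(I,cv2.COLOR_BGR2HSV)
    mo=(h[...,0]>4)&(h[...,0]<22)&(h[...,1]>140)&(Wd[...,1]<-.2)&(Wd[...,2]>.12)
    P=Wd[mo]*1000; print(nm,"handle",len(P),cv2.minAreaRect(P[:,:2].astype('float32')),np.percentile(P[:,2],[2,50,98]))
    g=(h[...,0]>40)&(h[...,0]<85)&(h[...,1]>80)&(Wd[...,1]<-.2)&(Wd[...,2]>.12)
    P=Wd[g]*1000; print(nm,"fork",len(P),cv2.minAreaRect(P[:,:2].astype('float32')) if len(P)>3 else 0)
    for t in ("bolt",):
        b=(Wd[...,2]>.080)&(Wd[...,2]<.104)&(np.abs(Wd[...,1])<.05)&(Wd[...,0]>.62)
        P=Wd[b]*1000; print(nm,"stud",len(P),np.median(P,0),P.min(0),P.max(0))
a=cv2.resize(im[90:330,90:490],(800,480)); cv2.imwrite("pics/topz.png",a)
s=cv2.imread("pics/scene.png"); cv2.imwrite("pics/scz.png",cv2.resize(s[120:360,60:460],(800,480)))
```

```text
pallet rect ((653.5962524414062, 51.727935791015625), (403.60943603515625, 443.0294494628906), 84.93000793457031) 0.04565378560947453
top handle 496 ((433.17236328125, -329.16650390625), (14.95832347869873, 108.76952362060547), 84.95410919189453) [143.48545017 162.21351376 166.67269747]
top fork 137 ((613.6614990234375, -391.9412536621094), (87.24237060546875, 476.24029541015625), 68.79460906982422)
top stud 37 [690.80801706   5.95464728  98.92754147] [683.51911206  -2.75575457  80.15654192] [698.31104371  12.64131455 103.09789127]
scene handle 712 ((-812.958251953125, -1303.210693359375), (3242.981689453125, 374.5194396972656), 32.46998596191406) [131.18201476 165.89197183 253.97403088]
scene fork 670 ((-770.2403564453125, -1162.28271484375), (2834.623291015625, 1287.1258544921875), 10.206151962280273)
scene stud 77 [696.2160482    8.50192032  94.31112145] [685.45881673   1.97497902  80.53456731] [700.16855027  14.12285119 103.69943167]
```

View pics/topz.png

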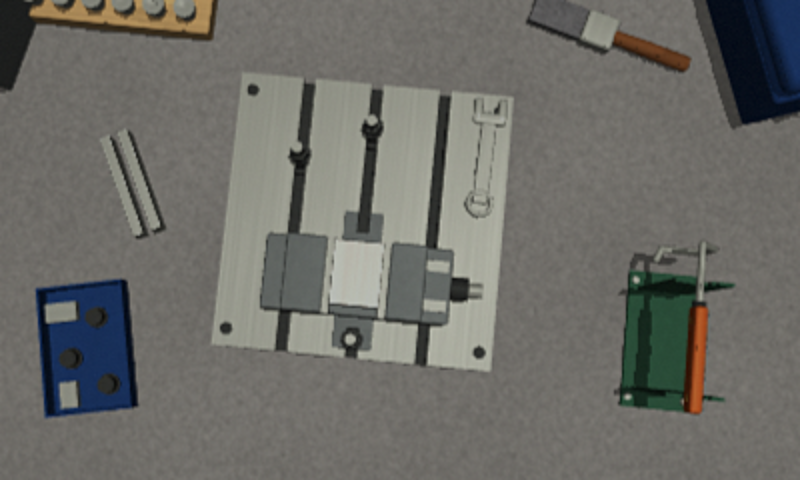

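View pics/scz.png

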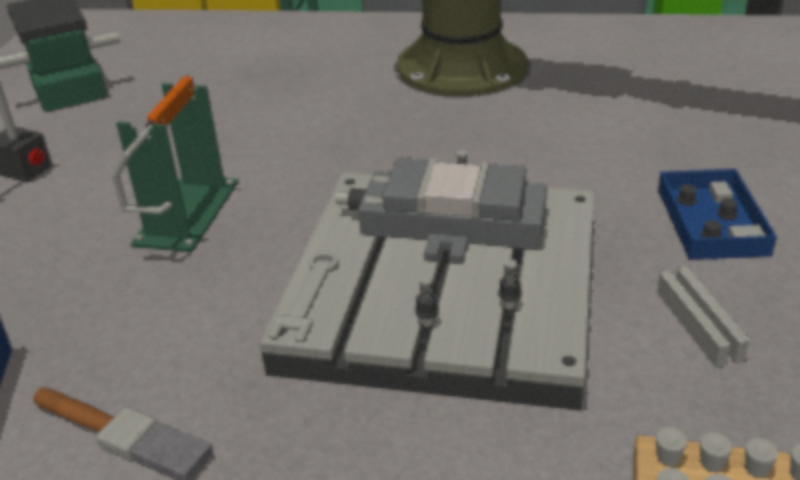

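```bash
cat >> h.py <<'E'
def go(target,yaw,obs=None,cmd=None):
    """shift in tool axes (m) and turn (rad) from the commanded/measured pose (pos,yaw) to world target"""
    o=env.get_obs(); p,y=(o["tool_pos"],o["tool_rot"][2]) if cmd is None else cmd
    Rm=(R.from_euler('z',y,degrees=True)*R.from_euler('x',180,degrees=True)).as_matrix()
    t=(yaw-y+180)%360-180
    return np.round(Rm.T@(np.array(target)-p),4),round(-np.deg2rad(t),4)
E
python3 - <<'E'
from h import *
P0=([.204,.617,.231],161.68)
for n in("top","scene"):
    W=np.load(n+".npy"); I=cv2.imread(f"pics/{n}.png"); v=I.astype(int)
    m=(np.abs(W[...,2]-.045)<.008)&(np.abs(W[...,1])<.25)&(W[...,0]>.3)&(W[...,0]<.85)
    q,l,s,c=cv2.connectedComponentsWithStats(cv2.morphologyEx(m.astype('uint8'),cv2.MORPH_OPEN,np.ones((3,3)))); 
    big=np.isin(l,[i for i in range(1,q) if s[i,4]>150])
    P=(W[big][:,:2]*1000).astype('float32'); r=cv2.minAreaRect(P); print(n,"pallet",r)
    # middle slot: dark pixels near line
    for lo,hi in((.62,.68),(.70,.75)):
        d=(I.max(2)<75)&(W[...,0]>lo)&(W[...,0]<hi)&(np.abs(W[...,1])<.04)&(W[...,2]<.06)
        Q=W[d]; print(" slot",d.sum(),np.round(Q.mean(0),4) if len(Q) else 0)
    # lug
    a=np.deg2rad(-5); C=np.array(r[0])/1000
    u=(W[...,:2]-C)@np.array([[np.cos(a),-np.sin(a)],[np.sin(a),np.cos(a)]])
    lug=(np.abs(u[...,1])<.03)&(W[...,2]>.051)&(W[...,2]<.062)&(u[...,0]>-.05)&(u[...,0]<.09)
    Q=u[lug]*1000; print(" lug",len(Q),np.percentile(Q,[2,50,98],axis=0).round(1) if len(Q) else 0)
    jaw=(np.abs(u[...,1])<.08)&(W[...,2]>.095)&(W[...,2]<.12)&(u[...,0]<.06)
    Q=u[jaw]*1000; print(" jaw",np.percentile(Q,[1,50,99],axis=0).round(1))
    b=(np.abs(u[...,1])<.03)&(W[...,2]>.079)&(W[...,2]<.106)&(u[...,0]>.05); Q=u[b]*1000; print(" stud u",np.percentile(Q,[3,50,97],axis=0).round(1),W[b][:,2].max())
print(go([.5,.1,.33],175,cmd=P0),go([.438,-.330,.28],175,cmd=P0))
E
```

```text
top pallet ((588.904052734375, 15.844207763671875), (320.688720703125, 320.4935302734375), 84.93000793457031)
 slot 140 [0.6507 0.0115 0.0239]
 slot 73 [0.7319 0.0045 0.0239]
 lug 218 [[-26.8 -21.5]
 [-12.5  -0.8]
 [  5.8  20.9]]
 jaw [[-133.7  -73.5]
 [ -71.2    2.1]
 [ -31.2   78.1]]
 stud u [[ 97.3  -7.5]
 [102.2  -0.5]
 [109.9   5.8]] 0.10309789127244229
scene pallet ((588.8573608398438, 16.78387451171875), (321.2944030761719, 323.3428955078125), 85.13015747070312)
 slot 5 [0.6228 0.0107 0.0278]
 slot 537 [ 0.7394 -0.0012  0.0201]
 lug 262 [[-32.9 -27.4]
 [-18.4  -0.1]
 [  6.1  27.3]]
 jaw [[-1593.3   -73.3]
 [  -71.2    -2.2]
 [  -29.     78.8]]
 stud u [[ 99.   -5.2]
 [107.6   1.3]
 [111.5   6.4]] 0.10369943167318552
(array([-0.4435, -0.3978, -0.099 ]), np.float64(-0.2325)) (array([-0.5198, -0.8255, -0.049 ]), np.float64(-0.2325))
```

Request:
move_arm:
  steps:
    - [[-0.05,-0.04,-0.05],0]
    - [[-0.1,-0.08,-0.1],-0.1]
    - [[-0.148,-0.133,-0.1],-0.2]
    - [[-0.2,-0.17,-0.1],-0.2325]
    - [[-0.245,-0.21,-0.1],-0.2325]
    - [[-0.29,-0.25,-0.1],-0.2325]
    - [[-0.34,-0.29,-0.1],-0.2325]
    - [[-0.38,-0.335,-0.1],-0.2325]
    - [[-0.42,-0.38,-0.1],-0.2325]
    - [[-0.4435,-0.43,-0.1],-0.2325]
    - [[-0.46,-0.49,-0.09],-0.2325]
    - [[-0.47,-0.55,-0.08],-0.2325]
    - [[-0.48,-0.61,-0.07],-0.2325]
    - [[-0.49,-0.67,-0.06],-0.2325]
    - [[-0.5,-0.73,-0.05],-0.2325]
    - [[-0.51,-0.79,-0.049],-0.2325]
    - [[-0.5198,-0.8255,-0.049],-0.2325]
    - [[-0.5198,-0.8255,-0.049],-0.2325]
    - [[-0.5198,-0.8255,-0.049],-0.2325]
    - [[-0.5198,-0.8255,-0.049],-0.2325]
  hand: -1
  squeeze: 60

```text
time_s: 3.3
tool_pos: [0.4392, -0.3282, 0.2795]
tool_rot: [179.9, 0.0, 175.2]
force: [-0.1, 0.6, 1.2]
grip_width: 0.0868
```

Run:
```python
from h import *
o=env.get_obs(); print(o["time_s"],o["tool_pos"],o["tool_rot"],o["qpos"].round(1),o["force"])
im,d,W=cloud("wrist"); save("w1",im)
h=cv2.cvtColor(im,cv2.COLOR_RGB2HSV)
mo=(h[...,0]>4)&(h[...,0]<22)&(h[...,1]>140)&(W[...,2]>.135)&(W[...,2]<.18)
P=W[mo]*1000; print("handle",len(P),cv2.minAreaRect(P[:,:2].astype('float32')),np.percentile(P[:,2],[2,50,98]))
T=P[P[:,2]>np.percentile(P[:,2],50)-3]; print("top face",cv2.minAreaRect(T[:,:2].astype('float32')))
print(go([.438,-.330,.142],175))
```

```text
3.3 [ 0.43919821 -0.32824999  0.27954747] [1.79935076e+02 2.89256551e-02 1.75175437e+02] [-14.5   5.7  52.5  95.   -4.7  81.5 123.8] [-0.10291389  0.62975564  1.20387492]
handle 1619 ((433.5647888183594, -330.643798828125), (13.873764991760254, 111.45890045166016), 84.82762908935547) [158.30949643 161.89665876 163.62278853]
top face ((432.5845947265625, -330.5475158691406), (13.794568061828613, 108.6328125), 84.77149200439453)
(array([ 0.001 , -0.0018,  0.1376]), np.float64(0.0031))
```

View pics/w1.png

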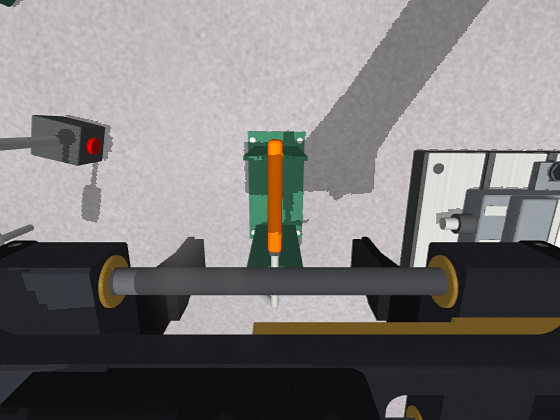

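Request:
move_arm:
  steps:
    - [[0.001,-0.0025,0.05],0]
    - [[0.001,-0.0025,0.09],0]
    - [[0.001,-0.0025,0.12],0]
    - [[0.001,-0.0025,0.138],0]
    - [[0.001,-0.0025,0.138],0]
    - [[0.001,-0.0025,0.138],0]

```text
time_s: 4.1
tool_pos: [0.438, -0.3327, 0.1428]
tool_rot: [-180.0, 0.1, 175.0]
force: [-0.5, 0.0, 1.0]
grip_width: 0.0869
```

Request:
move_arm:
  steps:
    - [[0,0,0],0]
    - [[0,0,0],0]
    - [[0,0,0],0]
    - [[0,0,0],0]
    - [[0,0,0],0]
    - [[0,0,0],0]
  hand: 1
  squeeze: 60

```text
time_s: 4.85
tool_pos: [0.4371, -0.3324, 0.1415]
tool_rot: [180.0, -0.0, 175.0]
force: [-0.3, -0.4, 0.4]
grip_width: 0.0353
```

Run:
```python
from h import *
o=env.get_obs(); print(o["time_s"],o["tool_pos"].round(4),o["tool_rot"],o["qpos"].round(1),o["force"],o["grip_width"])
a=np.deg2rad(-5.05); X=np.array([np.cos(a),np.sin(a),0]); C=np.array([.5889,.0163,0])
for u in (.104+.045,-.012+.016): print(u,C+X*(u-.115))
```

```text
4.85 [ 0.4371 -0.3324  0.1415] [ 1.79995211e+02 -1.77367820e-03  1.74996838e+02] [-11.1  13.2  51.7 105.6 -11.3  66.5 129.4] [-0.34711765 -0.44492733  0.44714349] 0.03526609787642666
0.149 [0.62276802 0.01330715 0.        ]
0.004 [0.47833087 0.02607078 0.        ]
```

Request:
move_arm:
  steps:
    - [[0,0,0],0]
    - [[0,0,0],0]
    - [[0,0,0],0]
    - [[0,0,0],0]
    - [[0,0,0],0]

```text
time_s: 5.48
tool_pos: [0.4371, -0.3324, 0.1415]
tool_rot: [180.0, -0.0, 175.0]
force: [-0.1, -0.1, -0.3]
grip_width: 0.0136
```

Request:
move_arm:
  steps:
    - [[0,0,-0.015],0]
    - [[0,0,-0.035],0]
    - [[0,0,-0.06],0]
    - [[0,0,-0.085],0]
    - [[0,0,-0.105],0]
    - [[0,0,-0.11],0]
    - [[-0.01,0.02,-0.11],0]
    - [[-0.025,0.055,-0.11],0]
    - [[-0.04,0.095,-0.11],0]
    - [[-0.055,0.135,-0.11],0]
    - [[-0.075,0.175,-0.11],0]
    - [[-0.092,0.215,-0.11],0]
    - [[-0.108,0.255,-0.11],0]
    - [[-0.125,0.295,-0.11],0]
    - [[-0.14,0.33,-0.11],0]
    - [[-0.15,0.352,-0.11],0]
    - [[-0.1535,0.3606,-0.11],0]
    - [[-0.1535,0.3606,-0.11],0]
    - [[-0.1535,0.3606,-0.11],0]

```text
time_s: 7.85
tool_pos: [0.621, 0.0112, 0.2518]
tool_rot: [-180.0, -0.0, 174.8]
force: [0.1, 0.4, -3.3]
grip_width: 0.0132
```

```bash
cat > m.py <<'E'
from h import *
import sys
o=env.get_obs(); print(o["time_s"],o["tool_pos"].round(4),o["tool_rot"].round(2),o["qpos"].round(1),o["force"].round(1),o["grip_width"])
a=np.deg2rad(-5.05); Rz=np.array([[np.cos(a),-np.sin(a),0],[np.sin(a),np.cos(a),0],[0,0,1]]); C=np.array([.5889,.0163,0])
ims=[]
for n in("scene","top"):
    im,d,W=cloud(n); U=(W-C)@Rz; np.save("U"+n,U); save(n+sys.argv[1],im)
    K,T,c=campose(n)
    t=o["tool_pos"]-C; t=t@Rz
    print(n,"tool in pallet frame",t.round(4))
    b=(np.abs(U[...,1])<.02)&(U[...,2]>.09)&(U[...,2]<.106)&(U[...,0]>-.03)&(U[...,0]<.13)
    if n=="scene": ims.append(cv2.resize(im[100:310,180:420],(800,700)))
save("z"+sys.argv[1],ims[0][:600])
E
python3 m.py a
```

```text
7.85 [0.621  0.0112 0.2518] [-179.96   -0.    174.84] [-34.7  16.4  38.7  87.  -10.3  80.2  89.4] [ 0.1  0.4 -3.3] 0.013232144487654625
scene tool in pallet frame [ 0.0324 -0.0023  0.2518]
top tool in pallet frame [ 0.0324 -0.0023  0.2518]
```

View pics/za.png

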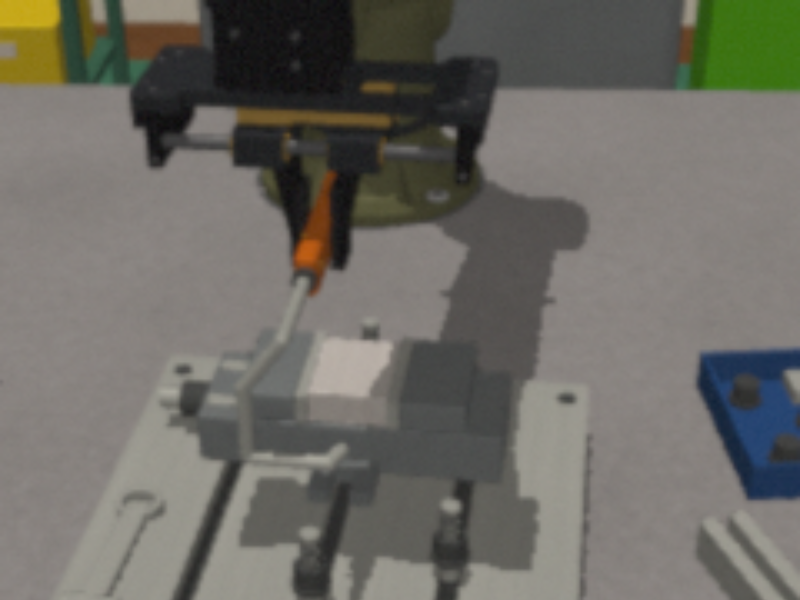

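Run:
```python
from h import *
for n in("scene","top"):
    U=np.load(f"U{n}.npy"); 
    m=(np.abs(U[...,1])<.06)&(U[...,2]>.14)&(U[...,2]<.27)&(U[...,0]>.08)&(U[...,0]<.2)
    P=U[m]*1000
    f=P[P[:,2]<200]; 
    print(n,len(P),"foot low:",len(f))
    print(np.array2string(f[np.argsort(f[:,1])][::3].round(0)))
    g=P[P[:,2]>230]; print("rod",g[np.argsort(g[:,0])][::6].round(0))
    b=(np.abs(U[...,1])<.03)&(U[...,2]>.085)&(U[...,2]<.106)&(U[...,0]>.05)&(U[...,0]<.16)
    B=U[b]*1000; print("stud",len(B),np.percentile(B,[3,50,97],axis=0).round(1))
```

```text
scene 447 foot low: 163
[[147. -26. 192.]
 [149. -25. 196.]
 [149. -24. 187.]
 [150. -24. 192.]
 [149. -22. 185.]
 [150. -22. 190.]
 [151. -21. 197.]
 [148. -20. 191.]
 [149. -20. 198.]
 [146. -19. 194.]
 [149. -19. 191.]
 [151. -18. 186.]
 [150. -16. 191.]
 [148. -15. 185.]
 [147. -14. 186.]
 [149. -13. 190.]
 [148. -11. 192.]
 [148. -10. 183.]
 [150.  -9. 187.]
 [148.  -8. 189.]
 [145.  -7. 190.]
 [149.  -6. 188.]
 [148.  -4. 190.]
 [151.  -4. 188.]
 [148.  -2. 188.]
 [144.  -1. 189.]
 [150.  -0. 188.]
 [149.   1. 187.]
 [147.   3. 188.]
 [150.   3. 188.]
 [150.   5. 186.]
 [147.   6. 184.]
 [147.   8. 191.]
 [150.   9. 186.]
 [149.  10. 186.]
 [149.  12. 184.]
 [150.  12. 187.]
 [148.  14. 190.]
 [145.  15. 190.]
 [149.  16. 190.]
 [146.  17. 189.]
 [150.  18. 185.]
 [149.  19. 185.]
 [143.  20. 189.]
 [150.  21. 188.]
 [145.  22. 191.]
 [149.  23. 187.]
 [151.  24. 191.]
 [135.  24. 191.]
 [148.  25. 189.]
 [143.  26. 190.]
 [136.  26. 189.]
 [142.  27. 187.]
 [137.  28. 188.]
 [136.  30. 187.]]
rod [[ 80.   6. 263.]
 [ 81.   0. 270.]
 [ 83.   4. 267.]
 [ 85.   4. 259.]
 [ 86.   
[... 673 characters left out ...]
 0
[]
rod []Traceback (most recent call last):
  File "<stdin>", line 11, in <module>
    return _quantile_unchecked(
        a, q, axis, out, overwrite_input, method, keepdims, weights)
    return _ureduce(a,
                    func=_quantile_ureduce_func,
    ...<5 lines>...
                    overwrite_input=overwrite_input,
                    method=method)
    r = func(a, **kwargs)
    result = _quantile(arr,
                       quantiles=q,
    ...<2 lines>...
                       out=out,
                       weights=wgt)
    slices_having_nans = np.isnan(arr[-1, ...])
                                  ~~~^^^^^^^^^
IndexError: index -1 is out of bounds for axis 0 with size 0
```

Request:
move_arm:
  steps:
    - [[0,0.0015,0.01],0]
    - [[0,0.0015,0.03],0]
    - [[0,0.0015,0.055],0]
    - [[0,0.0015,0.08],0]
    - [[0,0.0015,0.1],0]
    - [[0,0.0015,0.111],0]
    - [[0,0.0015,0.1165],0]
    - [[0,0.0015,0.1165],0]
    - [[0,0.0015,0.1165],0]

```text
time_s: 9.07
tool_pos: [0.6222, 0.0149, 0.136]
tool_rot: [180.0, 0.1, 175.0]
force: [0.2, 0.7, -2.2]
grip_width: 0.014
```

```bash
python3 m.py b
python3 - <<'E'
from h import *
U=np.load("Uscene.npy")
m=(np.abs(U[...,1])<.018)&(U[...,2]>.05)&(U[...,2]<.09)&(U[...,0]>.12)&(U[...,0]<.17)
print("foot",m.sum(),np.percentile(U[m]*1000,[5,50,95],axis=0).round(1))
E
```

```text
9.075 [0.6222 0.0149 0.136 ] [1.7997e+02 9.0000e-02 1.7500e+02] [-33.7  21.1  37.   95.3 -13.6  68.   91.6] [ 0.2  0.7 -2.2] 0.014040620711766255
scene tool in pallet frame [0.0333 0.0016 0.136 ]
top tool in pallet frame [0.0333 0.0016 0.136 ]
foot 89 [[145.5 -17.2  69.1]
 [149.7  -3.   73.3]
 [151.8  14.8  85.8]]
```

View pics/zb.png

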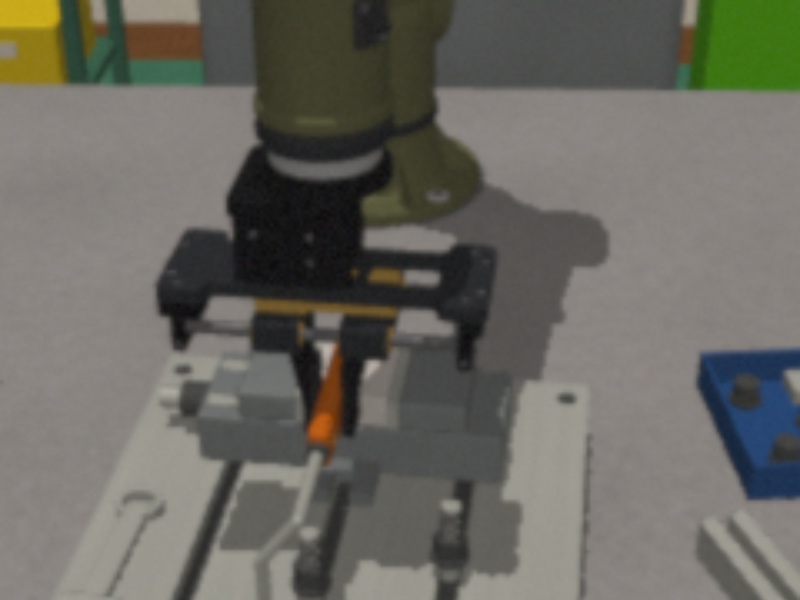

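Request:
move_arm:
  steps:
    - [[0.004,0,0],0]
    - [[0.01,0,0],0]
    - [[0.016,0,0],0]
    - [[0.021,0,0],0]
    - [[0.024,0,0],0]
    - [[0.026,0,0],0]
    - [[0.028,0,0],0]
    - [[0.03,0,0],0]
    - [[0.032,0,0],0]
    - [[0.034,0,0],0]
    - [[0.036,0,0],0]
    - [[0.038,0,0],0]
    - [[0.04,0,0],0]

```text
time_s: 10.8
tool_pos: [0.5817, 0.0184, 0.1351]
tool_rot: [180.0, 0.0, 175.0]
force: [0.6, -0.8, -3.0]
grip_width: 0.0135
```

```bash
cat > s.py <<'E'
from h import *
a=np.deg2rad(-5.05); Rz=np.array([[np.cos(a),-np.sin(a),0],[np.sin(a),np.cos(a),0],[0,0,1]]); C=np.array([.5889,.0163,0])
o=env.get_obs(); print(o["time_s"],"tool pal",((o["tool_pos"]-C)@Rz).round(4),"F pal",(o["force"]@Rz).round(2),"M",(o["wrist_torque"]@Rz).round(3))
im,d,W=cloud("scene"); U=(W-C)@Rz; np.save("Uscene",U)
b=(np.abs(U[...,1])<.012)&(U[...,2]>.084)&(U[...,2]<.106)&(U[...,0]>-.025)&(U[...,0]<.13)
P=U[b]*1000; 
r=[x for x in env.cut_out("scene","bolt")[:2]]
for x in r:
    Q=U[x["region"]]*1000; S=Q[(Q[:,2]>84)&(Q[:,2]<106)]
    print("bolt",round(x["conf"],2),x["uv"],np.nanpercentile(S,[5,50,95],axis=0).round(1).tolist() if len(S)>5 else len(S))
E
python3 s.py
```

```text
10.8 tool pal [-0.0074  0.0015  0.1351] F pal [ 0.65 -0.7  -3.  ] M [-0.019 -0.053 -0.022]
bolt 0.73 [274.2, 269.8] [[90.9, -4.5, 85.9], [97.1, 1.6, 96.1], [99.2, 6.1, 102.8]]
```

Request:
move_arm:
  steps:
    - [[0.003,0,0],0]
    - [[0.008,0,0],0]
    - [[0.013,0,0],0]
    - [[0.018,0,0],0]
    - [[0.023,0,0],0]
    - [[0.028,0,0],0]
    - [[0.033,0,0],0]
    - [[0.038,0,0],0]
    - [[0.043,0,0],0]
    - [[0.048,0,0],0]
    - [[0.053,0,0],0]
    - [[0.058,0,0],0]
    - [[0.063,0,0],0]
    - [[0.068,0,0],0]
    - [[0.073,0,0],0]
    - [[0.078,0,0],0]
    - [[0.083,0,0],0]
    - [[0.087,0,0],0]
    - [[0.09,0,0],0]
    - [[0.091,0,0],0]

```text
time_s: 13.4
tool_pos: [0.4909, 0.0264, 0.1351]
tool_rot: [180.0, 0.0, 175.0]
force: [0.2, -0.7, -2.5]
grip_width: 0.0138
```

```bash
python3 s.py; python3 m.py c
```

```text
13.4 tool pal [-0.0985  0.0014  0.1351] F pal [ 0.25 -0.69 -2.48] M [-0.026 -0.096 -0.002]
bolt 0.47 [281.8, 243.7] [[1.0, -3.9, 84.8], [5.7, 1.2, 95.2], [9.1, 6.6, 102.7]]
13.5 [0.4909 0.0264 0.1351] [ 1.7999e+02 -1.0000e-02  1.7500e+02] [-41.9   2.9  37.1 113.2  -2.   64.5  80.9] [-0.6  0.9 -2.4] 0.013849360032470672
scene tool in pallet frame [-0.0985  0.0014  0.1351]
top tool in pallet frame [-0.0985  0.0014  0.1351]
```

View pics/zc.png

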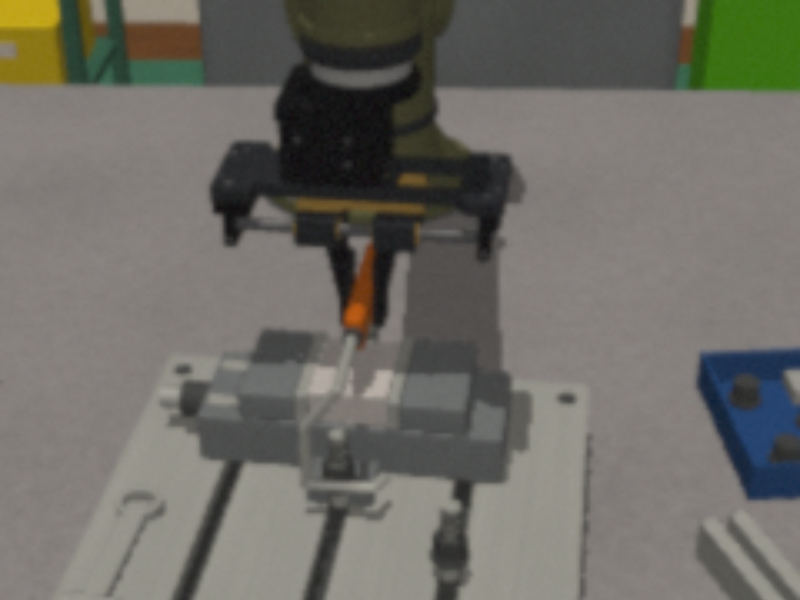

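Request:
move_arm:
  steps:
    - [[0.001,0,0],0]
    - [[0.002,0,0],0]
    - [[0.003,0,0],0]
    - [[0.004,0,0],0]
    - [[0.005,0,0],0]
    - [[0.006,0,0],0]
    - [[0.007,0,0],0]
    - [[0.008,0,0],0]
    - [[0.009,0,0],0]
    - [[0.01,0,0],0]

```text
time_s: 14.85
tool_pos: [0.4811, 0.0272, 0.1351]
tool_rot: [180.0, 0.0, 175.0]
force: [-0.2, 1.0, -2.4]
grip_width: 0.0136
```

Request:
move_arm:
  steps:
    - [[0.0004,0,0],0]
    - [[0.0008,0,0],0]
    - [[0.0012,0,0],0]
    - [[0.0016,0,0],0]
    - [[0.002,0,0],0]

```text
time_s: 15.48
tool_pos: [0.4791, 0.0274, 0.1351]
tool_rot: [180.0, 0.0, 175.0]
force: [1.4, -0.8, -2.6]
grip_width: 0.0136
```

```bash
python3 s.py
```

```text
15.475 tool pal [-0.1103  0.0014  0.1351] F pal [ 1.49 -0.68 -2.57] M [ 0.047 -0.006 -0.018]
bolt 0.61 [282.4, 238.8] [[-10.4, -3.4, 85.4], [-5.7, 1.2, 94.7], [-2.6, 6.8, 101.4]]
```

Request:
move_arm:
  steps:
    - [[0.0004,0,0],0]
    - [[0.0008,0,0],0]
    - [[0.0012,0,0],0]

```text
time_s: 15.95
tool_pos: [0.4779, 0.0275, 0.1351]
tool_rot: [180.0, 0.0, 175.0]
force: [0.4, 0.1, -2.4]
grip_width: 0.0134
```

Request:
move_arm:
  steps:
    - [[0.0004,0,0],0]
    - [[0.0008,0,0],0]

```text
time_s: 16.2
tool_pos: [0.4771, 0.0276, 0.1351]
tool_rot: [180.0, 0.0, 175.0]
force: [0.9, 0.2, -2.9]
grip_width: 0.0133
```

Request:
move_arm:
  steps:
    - [[0.0004,0,0],0]
    - [[0.0008,0,0],0]

```text
time_s: 16.45
tool_pos: [0.4765, 0.0276, 0.1351]
tool_rot: [180.0, 0.0, 175.0]
force: [0.9, 0.6, -3.1]
grip_width: 0.0136
```

Request:
move_arm:
  steps:
    - [[0.0004,0,0],0]
    - [[0.0008,0,0],0]

```text
time_s: 16.7
tool_pos: [0.4761, 0.0277, 0.1352]
tool_rot: [180.0, 0.1, 175.0]
force: [2.6, -0.9, -4.0]
grip_width: 0.0138
```

Request:
move_arm:
  steps:
    - [[0.0003,0,0],0]
    - [[0.0006,0,0],0]

```text
time_s: 16.95
tool_pos: [0.4756, 0.0277, 0.1354]
tool_rot: [180.0, 0.1, 175.0]
force: [3.1, 0.4, -3.0]
grip_width: 0.0136
```

```bash
python3 s.py; python3 s.py
```

```text
16.95 tool pal [-0.1138  0.0014  0.1354] F pal [ 3.04  0.65 -2.98] M [ 0.015 -0.925  0.022]
bolt 0.65 [282.9, 236.0] [[-15.3, -4.3, 85.0], [-9.5, 1.3, 95.3], [-6.4, 6.4, 102.3]]
bolt 0.45 [212.6, 267.9] 0
17.05 tool pal [-0.1139  0.0014  0.1353] F pal [ 3.58  0.22 -2.97] M [ 0.018 -0.908 -0.003]
bolt 0.62 [215.6, 268.3] 0
bolt 0.54 [284.4, 240.2] [[-18.9, -4.5, 85.8], [-9.9, 1.0, 96.1], [-5.9, 6.6, 102.8]]
```

Request:
move_arm:
  steps:
    - [[0.0003,0,0],0]
    - [[0.0006,0,0],0]
    - [[0.0006,0,0],0]

```text
time_s: 17.52
tool_pos: [0.475, 0.0278, 0.1353]
tool_rot: [180.0, 0.1, 175.0]
force: [5.1, 0.1, -3.7]
grip_width: 0.0138
```

```bash
python3 s.py|head -1
```

```text
17.525 tool pal [-0.1145  0.0014  0.1353] F pal [ 5.08  0.5  -3.66] M [ 0.047 -1.318 -0.007]
```

Request:
move_arm:
  steps:
    - [[0.0003,0,0],0]
    - [[0.0005,0,0],0]
    - [[0.0005,0,0],0]
    - [[0.0005,0,0],0]
    - [[0.0005,0,0],0]

```text
time_s: 18.25
tool_pos: [0.4749, 0.0278, 0.1354]
tool_rot: [180.0, 0.1, 175.0]
force: [6.3, -0.7, -4.7]
grip_width: 0.0132
```

```bash
python3 s.py
```

```text
18.25 tool pal [-0.1146  0.0014  0.1354] F pal [ 6.34 -0.13 -4.66] M [-0.013 -1.519 -0.047]
bolt 0.76 [281.1, 243.3] [[-16.1, -4.5, 85.4], [-10.5, 0.9, 94.5], [-7.9, 6.4, 102.7]]
```

Request:
move_arm:
  steps:
    - [[0.0004,0,0],0]
    - [[0.0004,0,0],0]
    - [[0.0004,0,0],0]
    - [[0.0004,0,0],0]

```text
time_s: 18.85
tool_pos: [0.4748, 0.0278, 0.1355]
tool_rot: [180.0, 0.2, 175.0]
force: [7.0, 0.2, -3.3]
grip_width: 0.0138
```

```bash
python3 s.py
```

```text
18.85 tool pal [-0.1147  0.0014  0.1355] F pal [ 6.99  0.79 -3.28] M [ 0.037 -1.761  0.031]
bolt 0.46 [282.1, 237.0] [[-15.6, -4.2, 84.7], [-9.7, 0.7, 94.7], [-6.6, 6.5, 103.2]]
bolt 0.39 [409.8, 278.0] 0
```

Request:
move_arm:
  steps:
    - [[-0.001,0,0],0]
    - [[-0.002,0,0],0]
    - [[-0.003,0,0],0]
    - [[-0.005,0,0],0]
    - [[-0.009,0,0],0]
    - [[-0.014,0,0],0]
    - [[-0.02,0,0],0]
    - [[-0.025,0,0],0]
    - [[-0.028,0,0],0]
    - [[-0.028,0,-0.01],0]
    - [[-0.028,0,-0.025],0]
    - [[-0.028,0,-0.045],0]
    - [[-0.028,0,-0.07],0]
    - [[-0.028,0,-0.095],0]
    - [[-0.028,0,-0.11],0]
    - [[-0.028,0,-0.118],0]
    - [[-0.028,0,-0.118],0]
    - [[-0.028,0,-0.118],0]

```text
time_s: 21.2
tool_pos: [0.5008, 0.0254, 0.2522]
tool_rot: [-180.0, -0.1, 175.0]
force: [0.3, -1.2, -2.2]
grip_width: 0.0138
```

```bash
python3 s.py; python3 m.py d
python3 - <<'E'
from h import *
U=np.load("Uscene.npy"); U2=U-np.array([-.0866+.0013,.0014,.2535+.0085])
m=(np.abs(U2[...,1])<.035)&(U2[...,2]>-.09)&(U2[...,2]<.03)&(U2[...,0]>.055)&(U2[...,0]<.13)
P=U2[m]*1000
f=P[(P[:,2]<-65)&(abs(P[:,1])<15)]; print("foot",len(f),np.percentile(f,[5,50,95],axis=0).round(1))
g=P[(P[:,2]>-10)&(P[:,0]<110)]; print("rod",len(g),np.polyfit(g[:,0],g[:,2],1),np.polyfit(g[:,0],g[:,1],1))
v=P[(P[:,2]>-60)&(P[:,2]<-35)]; print("vert",np.percentile(v,[5,50,95],axis=0).round(1))
print(go([.4368,-.3324,.2535],175))
E
```

```text
21.2 tool pal [-0.0886  0.0013  0.2522] F pal [ 0.37 -1.19 -2.21] M [0.012 0.11  0.03 ]
bolt 0.77 [279.7, 243.0] [[-10.6, -2.3, 85.0], [-7.0, 2.2, 92.9], [-4.2, 6.3, 102.5]]
21.3 [0.5009 0.0254 0.2522] [-1.7996e+02 -8.0000e-02  1.7500e+02] [-42.9  -1.6  36.6 103.    1.   78.4  78.5] [ 0.2 -0.6 -2. ] 0.013702655348819167
scene tool in pallet frame [-0.0885  0.0013  0.2522]
top tool in pallet frame [-0.0885  0.0013  0.2522]
foot 59 [[109.6 -13.2 -77.3]
 [113.1   0.5 -73.5]
 [115.5  13.1 -70.8]]
rod 55 [-0.01043307  3.59985399] [2.82922162e-04 2.39027232e+00]
vert [[111.3 -23.1 -58.6]
 [113.5 -19.4 -46.6]
 [116.5 -16.5 -36.1]]
(array([ 0.0328, -0.362 , -0.001 ]), np.float64(-0.0))
```

View pics/zd.png

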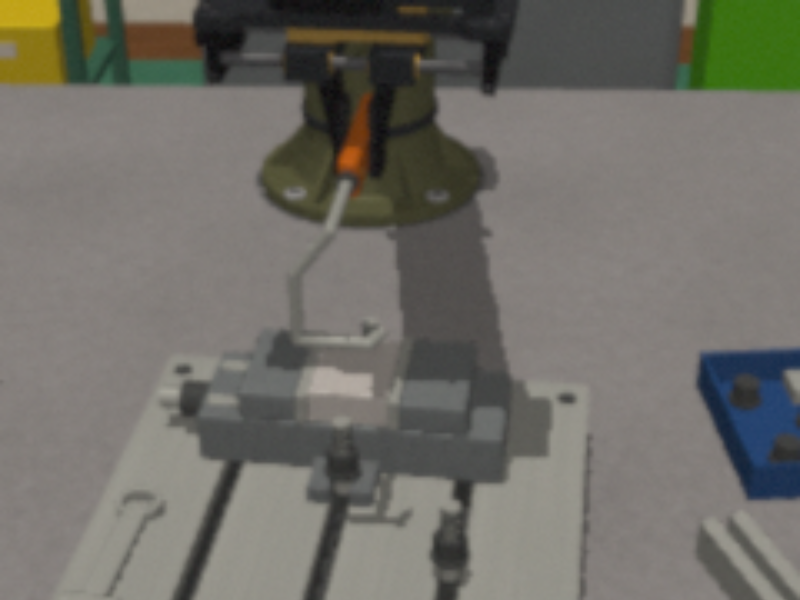

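```bash
cat > f.py <<'E'
from h import *
from scipy.optimize import least_squares
a=np.deg2rad(-5.05); Rz=np.array([[np.cos(a),-np.sin(a),0],[np.sin(a),np.cos(a),0],[0,0,1]]); C=np.array([.5889,.0163,0])
def ana(U,lab,x0):
    U=U*1000; out=[]
    near=(abs(U[...,0]-x0)<16)&(abs(U[...,1])<16)
    for lo,hi in((79,88),(88,97)):
        P=U[near&(U[...,2]>lo)&(U[...,2]<hi)]
        r=least_squares(lambda c:np.hypot(P[:,0]-c[0],P[:,1]-c[1])-6,[x0,0],loss='soft_l1'); out.append((len(P),*r.x.round(1)))
    P=U[near&(U[...,2]>98)&(U[...,2]<108)]; out.append((len(P),*P.mean(0).round(1)))
    L=U[(U[...,2]>52)&(U[...,2]<60)&(abs(U[...,1])<21)&(abs(U[...,1])>9)&(U[...,0]>-30)&(U[...,0]<15)]
    F=U[(U[...,2]>48)&(U[...,2]<53)&(abs(U[...,1])<20)&(abs(U[...,1])>9)&(U[...,0]>-10)&(U[...,0]<15)]
    print(lab,out,"lug end",np.percentile(L[:,0],[95,98,99.5]).round(1) if len(L) else 0,"face",len(F),np.median(F[:,0]).round(1) if len(F) else 0)
if __name__=="__main__":
    ana((np.load("scene.npy")-C)@Rz,"start scene",104); ana((np.load("top.npy")-C)@Rz,"start top",104)
    for n in("scene","top","scene","top","scene"):
        im,d,W=cloud(n); ana((W-C)@Rz,n,-11)
E
python3 f.py
```

```text
start scene [(26, np.float64(104.0), np.float64(0.8)), (25, np.float64(103.7), np.float64(0.9)), (28, np.float64(105.1), np.float64(0.5), np.float64(100.9))] lug end [5.9 6.2 6.9] face 25 4.9
start top [(11, np.float64(102.7), np.float64(-2.1)), (7, np.float64(104.1), np.float64(-0.6)), (21, np.float64(103.8), np.float64(-0.5), np.float64(100.4))] lug end [5.1 5.7 5.9] face 8 11.1
scene [(19, np.float64(-13.1), np.float64(0.7)), (22, np.float64(-12.5), np.float64(0.7)), (20, np.float64(-11.4), np.float64(0.9), np.float64(101.0))] lug end [6.3 7.  8.4] face 19 4.9
top [(0, np.float64(-11.0), np.float64(0.0)), (0, np.float64(-11.0), np.float64(0.0)), (0, np.float64(nan), np.float64(nan), np.float64(nan))] lug end 0 face 0 0
scene [(21, np.float64(-12.1), np.float64(0.9)), (19, np.float64(-12.8), np.float64(0.9)), (21, np.float64(-10.4), np.float64(0.8), np.float64(101.3))] lug end [6.3 6.9 7.5] face 17 5.6
top [(0, np.float64(-11.0), np.float64(0.0)), (0, np.float64(-11.0), np.float64(0.0)), (0, np.float64(nan), np.float64(nan), np.float64(nan))] lug end 0 face 0 0
scene [(24, np.float64(-11.7), np.float64(0.6)), (23, np.float64(-12.5), np.float64(0.8)), (22, np.float64(-10.6), np.float64(0.8), np.float64(101.1))] lug end [6.5 7.5 8.6] face 23 5.6f.py:10: RuntimeWarning: Mean of empty slice.
  P=U[near&(U[...,2]>98)&(U[...,2]<108)]; out.append((len(P),*P.mean(0).round(1)))
  ret = um.true_divide(
```

Request:
move_arm:
  steps:
    - [[0.001,-0.015,-0.001],0]
    - [[0.004,-0.045,-0.001],0]
    - [[0.008,-0.085,-0.001],0]
    - [[0.011,-0.125,-0.001],0]
    - [[0.015,-0.165,-0.001],0]
    - [[0.019,-0.205,-0.001],0]
    - [[0.022,-0.245,-0.001],0]
    - [[0.026,-0.285,-0.001],0]
    - [[0.03,-0.32,-0.001],0]
    - [[0.032,-0.348,-0.001],0]
    - [[0.0328,-0.36,-0.001],0]
    - [[0.0328,-0.362,-0.001],0]
    - [[0.0328,-0.362,-0.001],0]
    - [[0.0328,-0.362,-0.001],0]
    - [[0.0328,-0.362,-0.001],0]

```text
time_s: 23.52
tool_pos: [0.4375, -0.3315, 0.254]
tool_rot: [180.0, 0.0, 175.1]
force: [0.5, 0.6, -2.9]
grip_width: 0.0136
```

```bash
python3 f.py 2>/dev/null | tail -4
python3 - <<'E'
from h import *
o=env.get_obs(); print(o["time_s"],o["tool_pos"].round(4),o["tool_rot"].round(2),go([.4368,-.3324,.142],175))
a=np.deg2rad(-5.05); Rz=np.array([[np.cos(a),-np.sin(a),0],[np.sin(a),np.cos(a),0],[0,0,1]])
for n in("scene","top","wrist"):
    im,d,W=cloud(n); H=(W-np.array([.4385,-.331,0]))@Rz*1000; 
    r=(abs(H[...,1])<10)&(H[...,0]>55)&(H[...,0]<108)&(H[...,2]>235)&(H[...,2]<290); P=H[r]
    if len(P)>10: print(n,"rod",len(P),np.polyfit(P[:,0],P[:,1],1).round(3),np.polyfit(P[:,0],P[:,2],1).round(3),P.mean(0).round(1))
    r=(abs(H[...,1])<45)&(H[...,0]>40)&(H[...,0]<90)&(H[...,2]>140)&(H[...,2]<175); P=H[r]
    if len(P)>10: print(n,"front fork tops",len(P),np.percentile(P,[3,50,97],axis=0).round(1).tolist())
E
```

```text
top [(9, np.float64(-14.8), np.float64(-1.4)), (6, np.float64(-11.9), np.float64(-0.8)), (23, np.float64(-12.2), np.float64(-0.4), np.float64(99.9))] lug end [5.1 5.8 5.9] face 8 8.8
scene [(33, np.float64(-12.3), np.float64(0.9)), (16, np.float64(-12.7), np.float64(0.9)), (21, np.float64(-11.1), np.float64(0.8), np.float64(100.7))] lug end [6.5 7.  8.3] face 18 5.2
top [(9, np.float64(-13.4), np.float64(-0.3)), (2, np.float64(-12.7), np.float64(0.9)), (24, np.float64(-11.8), np.float64(-0.1), np.float64(101.1))] lug end [5.  5.6 6.1] face 7 3.8
scene [(25, np.float64(-12.6), np.float64(0.9)), (20, np.float64(-12.4), np.float64(0.6)), (21, np.float64(-10.9), np.float64(1.0), np.float64(101.1))] lug end [6.1 6.6 7.2] face 24 5.8
23.775 [ 0.4372 -0.3321  0.2541] [1.7999e+02 1.0000e-02 1.7502e+02] (array([ 0.0004, -0.0003,  0.1121]), np.float64(0.0003))
scene rod 60 [-0.006  3.277] [-1.00000e-02  2.66649e+02] [ 81.9   2.8 265.8]
scene front fork tops 190 [[69.8, -26.6, 140.5], [73.1, 10.9, 150.9], [76.3, 31.3, 166.5]]
top rod 132 [0.004 0.007] [-4.00000e-03  2.66444e+02] [ 81.4   0.3 266.1]
top front fork tops 89 [[70.2, -28.0, 143.5], [71.9, -2.2, 160.6], [74.4, 30.2, 169.5]]
```

Request:
move_arm:
  steps:
    - [[0.0004,-0.0003,0.015],0]
    - [[0.0004,-0.0003,0.04],0]
    - [[0.0004,-0.0003,0.065],0]
    - [[0.0004,-0.0003,0.085],0]
    - [[0.0004,-0.0003,0.098],0]
    - [[0.0004,-0.0003,0.105],0]
    - [[0.0004,-0.0003,0.109],0]
    - [[0.0004,-0.0003,0.111],0]
    - [[0.0004,-0.0003,0.1117],0]
    - [[0.0004,-0.0003,0.1117],0]
    - [[0.0004,-0.0003,0.1117],0]

```text
time_s: 25.3
tool_pos: [0.4369, -0.3326, 0.1426]
tool_rot: [180.0, 0.0, 175.0]
force: [-0.3, -0.2, -1.9]
grip_width: 0.0134
```

```bash
python3 s.py|head -1
```

```text
25.3 tool pal [-0.1207 -0.3609  0.1426] F pal [-0.25 -0.21 -1.9 ] M [-0.002  0.086  0.001]
```

Not quite down yet, by under 1 mm. I'll lower 1 mm and release.

Request:
move_arm:
  steps:
    - [[0,0,0.0005],0]
    - [[0,0,0.0009],0]
    - [[0,0,0.0009],0]

```text
time_s: 25.78
tool_pos: [0.4368, -0.3326, 0.1415]
tool_rot: [180.0, 0.0, 175.0]
force: [0.0, -0.0, -1.7]
grip_width: 0.0135
```

Request:
move_arm:
  steps:
    - [[0,0,0],0]
    - [[0,0,0],0]
    - [[0,0,0],0]
    - [[0,0,0],0]
    - [[0,0,0],0]
    - [[0,0,0],0]
    - [[0,0,0],0]
    - [[0,0,0],0]
    - [[0,0,0],0]
    - [[0,0,0],0]
  hand: -1

```text
time_s: 27.02
tool_pos: [0.4367, -0.3326, 0.1414]
tool_rot: [180.0, 0.0, 175.0]
force: [-0.1, -0.5, 0.4]
grip_width: 0.0868
```

Request:
move_arm:
  steps:
    - [[0,0,-0.01],0]
    - [[0,0,-0.03],0]
    - [[0,0,-0.06],0]
    - [[0,0,-0.1],0]
    - [[0,0,-0.14],0]
    - [[0,0,-0.15],0]
    - [[0,0,-0.15],0]
    - [[0,0,-0.15],0]

```text
time_s: 28.02
tool_pos: [0.4362, -0.3321, 0.2904]
tool_rot: [179.9, -0.1, 175.0]
force: [-0.2, -0.0, 0.5]
grip_width: 0.0866
```

```bash
python3 f.py 2>/dev/null | tail -4; python3 m.py e
python3 - <<'E'
from h import *
o=env.get_obs(); print(o["time_s"],o["tool_pos"].round(4),o["grip_width"])
for n in("wrist","top"):
    im,d,W=cloud(n); h=cv2.cvtColor(im,cv2.COLOR_RGB2HSV)
    mo=(h[...,0]>4)&(h[...,0]<22)&(h[...,1]>140)&(W[...,2]>.135)&(W[...,2]<.18)&(W[...,1]<-.2)
    P=W[mo]*1000; print(n,"handle",len(P),cv2.minAreaRect(P[:,:2].astype('float32')),np.percentile(P[:,2],[2,50,98]))
s=cv2.imread("pics/scenee.png"); cv2.imwrite("pics/ze.png",cv2.resize(s[120:360,60:460],(800,480)))
E
```

```text
top [(11, np.float64(-11.9), np.float64(-2.8)), (4, np.float64(-13.0), np.float64(1.3)), (24, np.float64(-12.2), np.float64(-0.4), np.float64(100.8))] lug end [5.1 5.5 6.1] face 8 10.1
scene [(29, np.float64(-11.6), np.float64(0.4)), (21, np.float64(-13.0), np.float64(0.5)), (20, np.float64(-10.8), np.float64(0.8), np.float64(101.3))] lug end [5.9 7.  7.4] face 21 5.1
top [(13, np.float64(-11.8), np.float64(-0.8)), (2, np.float64(-12.0), np.float64(-1.0)), (25, np.float64(-11.8), np.float64(-0.7), np.float64(101.2))] lug end [5.2 5.6 6.1] face 7 8.6
scene [(26, np.float64(-11.8), np.float64(1.2)), (21, np.float64(-12.8), np.float64(0.6)), (20, np.float64(-11.2), np.float64(0.5), np.float64(101.1))] lug end [6.6 7.  8.6] face 20 5.4
28.275 [ 0.4364 -0.3324  0.2908] [ 1.7999e+02 -7.0000e-02  1.7499e+02] [-21.5   6.6  61.2  94.   -5.8  82.9 125.3] [0.4 0.3 0.2] 0.08718977767147375
scene tool in pallet frame [-0.1212 -0.3608  0.2908]
top tool in pallet frame [-0.1212 -0.3608  0.2908]
28.375 [ 0.4365 -0.3325  0.2911] 0.08739630053438113
wrist handle 1535 ((433.19207763671875, -332.49432373046875), (13.661355972290039, 111.61882781982422), 85.38796997070312) [158.10377375 161.8490483  163.47970617]
top handle 71 ((603.639404296875, -417.7012023925781), (14.290480613708496, 487.35260009765625), 67.3052978515625) [145.68180017 162.40506318 166.42844467]
```

View pics/ze.png

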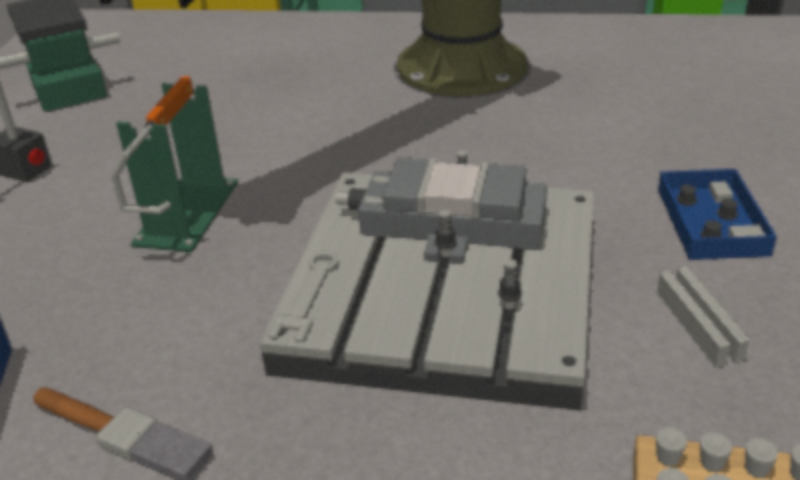

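```bash
python3 -c "
from cell import env
print(env.sign_off())"
```

```text
the job is handed in; nothing more can be done
None
```

The bolt was drawn home into the far lug, the hook is back in its stand, and I handed the job in at about 28.4 s of the 54 s allowed. No verdict was reported.

- **Drawing the bolt:** I hooked behind the hexagon of the nut and pulled in small steps near the end. The pull then rose steadily with travel from about 1 N to 7 N, which I took as the bolt bearing on the slot bottom. That figure is the wrist reading; the force between bolt and vise cannot be read directly.
- **Bolt and vise at the end:** In both cameras the stud stands about 18 mm inside the lug's end, which matches home. One reading during the pull put the stud's top about 2.5 mm nearer the robot than after release. I think it was cocking under load plus the hook rod in view, because a fit with the hook lifted clear put it at home. The lug's end read the same before and after within about 1 mm, which is the camera noise, so no vise shift shows.
- **Hook and surroundings:** The handle sits within 2 mm of where it was found, at the same height, with the foot hanging at the front. The gripper is open and about 12 cm above the handle. By eye in the last picture the spare bolt, spanner, parallels and tray look undisturbed; I did not measure them.

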